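# Sweep the mosaic tiles into the craft tray

### The job

Sweep the three loose square mosaic tiles off the counter into the big open-fronted bay of the red craft tray: push each one along with the fingers, up over the sloping lip, until it lies flat on the bay floor, wholly past the lip. Only push them, never pick them up, and leave the pencil sharpener, paint well, skewer pot and bead dispenser where they stand. Finish with the fingers clear.

Things in the scene. Friction and masses are not known exactly. Their poses are not given: they have to be found in the camera images.
- tray: Red plastic craft tray fixed to the counter, 192 mm long (x), 168 wide (y), walls 30 high, 4 thick. Origin: at counter height under the middle of the line where its sloping lip meets the bay floor; +x leads into the bay, z up. The lip rises from the counter at x = -18 mm to the floor, 2 mm high, at x = 0. The open front looks to the robot's right (world -y), turned up to 15 degrees either way.
- bay (a point): Middle of the flat floor of the tray's big open-fronted bay, 2 mm above the counter, 55 mm in from the lip; axes as the tray's. The floor is 110 mm long (x) and 160 mm wide inside (y); the side walls run along the floor only, not beside the lip. A wall at the bay's far end closes it off from a row of three small compartments holding beads.
- tile1: Loose glazed white ceramic mosaic tile, square, 32 x 32 x 12 mm thick, about 28 g, one of three identical ones, lying flat on the counter in any yaw, tile centres at least 50 mm apart. Origin: centre of its underside; z up, x and y along its sides.
- tile2: Loose glazed white ceramic mosaic tile, square, 32 x 32 x 12 mm thick, about 28 g, one of three identical ones, lying flat on the counter in any yaw, tile centres at least 50 mm apart. Origin: centre of its underside; z up, x and y along its sides.
- tile3: Loose glazed white ceramic mosaic tile, square, 32 x 32 x 12 mm thick, about 28 g, one of three identical ones, lying flat on the counter in any yaw, tile centres at least 50 mm apart. Origin: centre of its underside; z up, x and y along its sides.
- sharpener: Small loose chrome wedge-type pencil sharpener, 28 x 18 x 14 mm, 25 g, lying on the counter on the side of the tiles away from the tray. Leave it alone. Origin: centre of its underside.
- paint_well: Loose round white ceramic paint well, 90 mm across, 22 mm high, to the robot's right, past the sharpener. Leave it alone. Origin: centre of its underside.
- skewer_pot: Loose round bamboo pot, 76 mm across, 100 mm high, with skewers standing up to 220 mm above the counter, to the left beyond the tray. Leave it alone. Origin: centre of its underside.
- dispenser: Loose push-button bead dispenser, white plastic with a clear hopper, 80 x 100 x 135 mm high, its button and spout sticking out up to 18 mm more at its own -x; to the left beyond the tray. Leave it alone. Origin: centre of its underside, x away from the button.
Not all that is in view belongs to the job. Leave any black or green look-alike of the tile2 alone.

How it is judged (in metres and radians):
At the end, for the whole second after the job is handed in: All three tiles lie at rest, flat (within 7 degrees) on the bay floor: each tile's centre is at least 13 mm past the line where lip and floor meet, and between the bay's walls. The sharpener, paint well, skewer pot and dispenser are within 15 mm of where they stood (x of tile1 in the frame of tray between 0.013 and 0.11 m and y of tile1 in the frame of tray between -0.08 and 0.08 m and height (world z) of each of tile1, tile2, tile3 below 0.007 m and angle between each of tile1, tile2, tile3's own z axis and vertical below 0.12 rad and linear speed of each of tile1, tile2, tile3 below 0.02 m/s and x of tile2 in the frame of tray between 0.013 and 0.11 m and y of tile2 in the frame of tray between -0.08 and 0.08 m and x of tile3 in the frame of tray between 0.013 and 0.11 m and y of tile3 in the frame of tray between -0.08 and 0.08 m and distance of each of sharpener, paint_well, skewer_pot, dispenser from where it was at the start of the episode below 0.015 m); the robot touches nothing.
It fails at once if a tile is lifted more than 20 mm off the counter (height (world z) of any of tile1, tile2, tile3 above 0.02 m).
It fails at once if the sharpener, paint well, skewer pot or dispenser is moved more than 15 mm (distance of any of sharpener, paint_well, skewer_pot, dispenser from where it was at the start of the episode above 0.015 m).
It also fails if it takes over 72 s, if anything falls off the work surface, if the arm or the gripper's body presses on something with over 40 N, if the wrist force passes 120 N, or if a joint passes its speed limit or range.

### The arm

A 6-joint arm with a two-finger parallel gripper is mounted at the origin on the work surface. World frame = base frame: x ahead of the robot, y to its left, z up, the work surface at z = 0. Lengths are in m, angles in degrees, forces in N, time in s.
With the tool pointing down it reaches from about 0.25 to 0.725 m from the base axis. Payload 9.7 kg.
Tool frame: the origin (TCP) lies between the finger pads; the fingertips stand bot.tcp_to_tips ahead of it and the grasp point (between the pads) lies 2 mm behind it (bot.tcp_to_tips is the distance from the TCP to the fingertips, in m); z points along the fingers, y is the line along which they close (so a half turn about z gives the same grasp; the last joint's range is limited). The gripper opens to 85 mm and grips with 20 to 120 N. Pads are 22 mm wide; open, the fingers measure 114 mm over their backs; the gripper's body (76 mm by 85 mm) begins 54 mm behind the grasp point. The pads swing forward as they close: fully open they stand 13 mm farther back than shut.
Start: joints at [0, 4.979, 10.078, 95.1, 0, 90], TCP at [0.55, -0, 0.248] pointing down, gripper open.
Joint ranges: [-179.16, 179.16], [-48.56, 103.87], [-65.8, 70.77], [-126.05, 130.52], [-82.76, 87.17], [-180, 180]. Speed limits (degrees/s): [127.2, 127.2, 147.25, 180, 180, 180].

### API

Orientations are given as [roll, pitch, yaw] about the fixed x, y, z axes, in that order (R = Rz(yaw) Ry(pitch) Rx(roll)).
In Python, from workcell import sensors, camera, camera_params, bot gives the robot as it stands.
- The arm moves only by the tool apply_moves, never from a script. Its argument "motion" is a list of rows, each an object with "jaw": the opening, from -1 (shut) to 1 (fully open); "xyz": the shift along the tool's x, y, z in mm, a list of three; "twist": the turn about the tool's z in rad. A call has 1 to 5 rows; each row is the pose to reach, as a shift and turn from the pose commanded when the call began, along the tool's axes at that moment; what a row does not reach only later rows make up. A row lasts 1/8 s, in which the tool goes at most 62.5 mm and 10.7 degrees, less where a joint would pass 70% of its speed; a pose out of reach is approached as far as the arm can. A call with a gripper value outside its range is refused whole. The fingers move at their own pace and stop on an object; "grip_force" is the grip in N (left out, the last holds). Time passes only in rows, so rows that repeat a pose let the fingers close. It gives the time, the measured TCP pose, the force, the opening and the grip force at its end, in the units of the state.
- sensors.get_obs(): the state, without advancing time (a new reading comes with each control period).
- camera(name): name is "scene" or "side" or "wrist"; returns (picture, depth): 420x560x3 uint8, red, green, blue; 420x560 float32, m along the optical axis (not along the pixel's ray), 0 where there is no reading.
- camera_params(name): a dict with "mtx" (3x3 intrinsics, pixels), "rvec" (rotation vector, rad) and "tvec" (3), from world to camera coordinates, as OpenCV has them. Camera axes: x right, y down, z forward; pixel columns grow to the right and rows downward; lengths in m; the calibration is good to about 2 mm. A picture is of the moment at which its call begins: read the wrist's pose just before it. camera_params takes no time and is no camera call; for the wrist camera it gives the pose at the moment of the call.
- bot.job_done(): hands the job in; it is judged then, once.
The state is a dict: "time": time; "q": joint angles; "qd": joint speeds; "joint_efforts": joint torques, N m; "ee_pos": TCP position; "tcp_rot": TCP orientation; "wrist_force": force on the tool from outside, world axes, zero at the start; "torque": the same for the moment, N m; "opening": finger opening in m; "grasp_force": force on a finger pad.
Only numpy, scipy, OpenCV 4.12 (cv2) and the standard library are available. Lean on these libraries where they do the work, as an engineer would, in place of code of your own. Each camera call takes 0.05 s, during which the arm holds its last target. There are 200 camera calls.

## Working session

There is one attempt and no reset: what is moved stays moved. The work goes in short steps, Python scripts to look and compute and a tool call to move; the robot and the scene stay as the last step left them, time stands still between calls to the robot, and variables do not carry over. Pictures are saved under pics/ and viewed, at most 12 in all, crops included, and the job is handed in when it is done.

Besides the shell and the picture viewer there is one more tool, called after ">>>" by a JSON object that holds its "name" and its "arguments", one argument or row to a line. apply_moves: Moves the arm, as the interface text tells. Its arguments: {"type":"object","properties":{"motion":{"type":"array","items":{"type":"object","properties":{"jaw":{"type":"number"},"xyz":{"type":"array","items":{"type":"number"}},"twist":{"type":"number"}}}},"grip_force":{"type":"number"}},"required":["motion"]}

```bash
mkdir -p pics; ls
python3 - <<'E'
from workcell import sensors,camera,camera_params,bot
import cv2,numpy as np
print(sensors.get_obs(),bot.tcp_to_tips)
for n in ["scene","side"]:
    p,d=camera(n); cv2.imwrite(f"pics/{n}0.png",p[:,:,::-1]); np.savez(f"{n}0.npz",p=p,d=d,**camera_params(n))
    c=camera_params(n);R=cv2.Rodrigues(c['rvec'])[0];print(n,-R.T@np.ravel(c['tvec']))
E
```

```text
pics
{'time': 0.0, 'q': array([-2.94638218e-03,  5.01225595e+00,  1.00333906e+01,  9.50984508e+01,
        1.13674574e-03,  8.99991852e+01]), 'qd': array([-0.07949719,  0.11836318, -0.04336149, -0.02542634,  0.07976848,
       -0.0158576 ]), 'joint_efforts': array([ 7.68234549e-04, -5.20392072e+01,  4.64802504e+01,  1.63646933e-02,
        2.23589603e-05, -6.77332673e-05]), 'ee_pos': array([ 5.49796788e-01, -2.29556804e-05,  2.47562430e-01]), 'tcp_rot': array([-1.79922684e+02, -1.13784421e-03,  8.99978669e+01]), 'wrist_force': array([ 0.57857731, -0.38158768, -0.31699205]), 'torque': array([-0.05629026, -0.02313718,  0.00807562]), 'grasp_force': 0.0, 'opening': 0.08554296943652373} 0.017
scene [ 0.82598868 -0.37523396  0.91968719]
side [ 0.45721133 -1.16593341  0.86474362]
```

View pics/scene0.png

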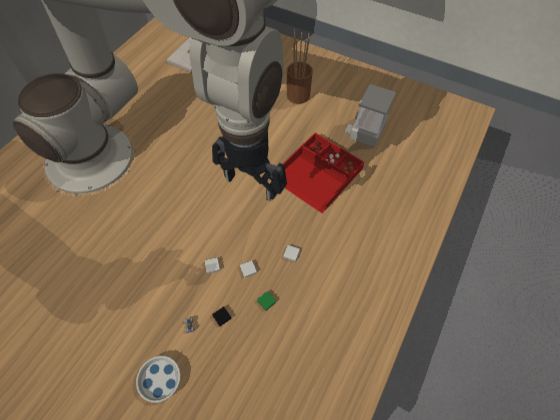

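View pics/side0.png

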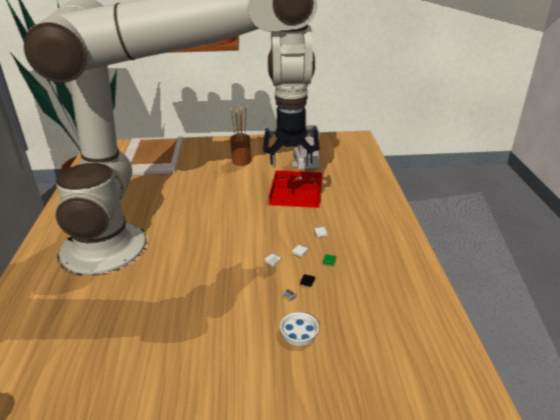

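The white tiles are at scene pixels (212,265), (248,269) and (292,253). The look-alikes are black at (222,316) and green at (267,300). The white ones fit the description of glazed white tiles. I'll measure them and confirm with one crop.

```bash
cat > h.py <<'E'
import cv2,numpy as np
def ray(c,uv,z):
    R=cv2.Rodrigues(c['rvec'])[0];o=-R.T@np.ravel(c['tvec'])
    n=cv2.undistortPoints(np.float64(uv).reshape(-1,1,2),c['mtx'],None).reshape(-1,2)
    d=np.c_[n,np.ones(len(n))]@R; return o+d*((z-o[2])/d[:,2])[:,None]
def sq(c,p,lo,hi,z,amin=30,amax=800):
    m=cv2.inRange(cv2.cvtColor(p,cv2.COLOR_RGB2HSV),lo,hi); out=[]
    for k in cv2.findContours(m,cv2.RETR_EXTERNAL,cv2.CHAIN_APPROX_NONE)[0]:
        a=cv2.contourArea(k)
        if amin<a<amax:
            w=ray(c,k[:,0],z)[:,:2]; r=cv2.minAreaRect((w*1000).astype(np.float32))
            out.append((k[:,0].mean(0).round(),np.round(r[0],1),np.round(r[1],1),round(r[2],1)))
    return out
E
python3 - <<'E'
from h import *
for n in["scene","side"]:
    c=dict(np.load(n+"0.npz"));p=c['p']
    print(n,"white")
    for o in sq(c,p,(0,0,170),(180,50,255),.012):
        if o[1][1]<60 and 250<o[1][0]<800: print(*o)
    hsv=cv2.cvtColor(p,cv2.COLOR_RGB2HSV)
    m=cv2.inRange(hsv,(0,200,60),(6,255,255))|cv2.inRange(hsv,(174,200,60),(180,255,255))
    k=max(cv2.findContours(m,0,2)[0],key=cv2.contourArea)
    a=cv2.approxPolyDP(k,4,True)[:,0];print("tray poly");
    for u,w0,w3 in zip(a,ray(c,a,.0),ray(c,a,.03)):print(u,w0[:2].round(3),w3[:2].round(3))
    if n=="scene":
        x=cv2.resize(p[120:400,120:390],None,fx=2,fy=2,interpolation=2);cv2.imwrite("pics/crop.png",x[:,:,::-1])
E
```

```text
scene white
[160. 377.] [ 541.  -367.9] [54.7 68.3] 74.3
[248. 267.] [569.6 -70.9] [30.2 30. ] 52.8
[213. 263.] [ 489.9 -100.2] [38.5 23.1] 2.0
[291. 252.] [640.4  14.7] [29.4 28.4] 8.8
tray poly
[314 134] [0.516 0.387] [0.526 0.362]
[314 143] [0.531 0.357] [0.541 0.333]
[301 147] [0.506 0.325] [0.516 0.303]
[301 157] [0.522 0.293] [0.532 0.272]
[297 154] [0.508 0.297] [0.518 0.275]
[287 167] [0.505 0.243] [0.515 0.223]
[284 163] [0.491 0.252] [0.502 0.231]
[285 187] [0.532 0.182] [0.542 0.164]
[322 212] [0.653 0.16 ] [0.659 0.142]
[347 179] [0.667 0.287] [0.672 0.265]
[337 168] [0.627 0.307] [0.634 0.285]
[331 169] [0.614 0.296] [0.621 0.274]
[335 164] [0.616 0.317] [0.623 0.295]
[329 172] [0.614 0.284] [0.621 0.263]
[321 169] [0.59  0.283] [0.598 0.261]
[323 164] [0.587 0.301] [0.595 0.279]
[317 169] [0.58  0.278] [0.588 0.256]
[308 148] [0.525 0.332] [0.535 0.309]
[322 141] [0.548 0.375] [0.557 0.35 ]
[319 151] [0.557 0.337] [0.566 0.314]
[324 154] [0.574 0.334] [0.582 0.311]
[316 156] [0.558 0.317] [0.566 0.294]
[320 163] [0.578 0.3  ] [0.587 0.278]
[328 157] [0.589 0.33 ] [0.596 0.307]
[322 150] [0.563 0.345] [0.571 0.321]
[330 145] [0.575 0.372] [0.583 0.348]
[334 153] [0.597 0.351] [0.605 0.328]
[347 154] [0.631 0.366] [0.637 0.342]
[343 158] [0.627 0.347] [0.633 0.324]
[343 150] [0.615 0.374] [0.622 0.349]
[341 154] [0.616 0.358] [0.623 0.334]
side white
[272. 259.] [ 487.3 -111.2] [39.7 32.8] 49.8
[299. 250.] [567.2 -77.3] [39.3 30.7] 53.6
[320. 232.] [639.2   7.5] [31.3 44. ] 4.1
tray poly
[275 172] [0.524 0.406] [0.521 0.351]
[269 204] [0.492 0.19 ] [0.491 0.143]
[318 207] [0.65  0.159] [0.644 0.113]
[321 172] [0.691 0.391] [0.683 0.337]
```

View pics/crop.png

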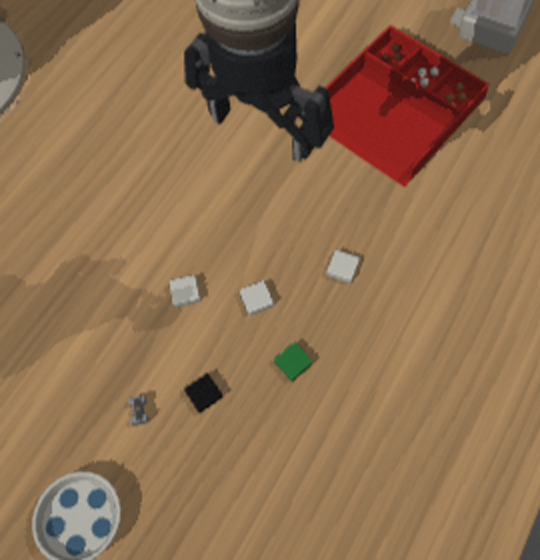

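The crop confirms three white tiles, at crop (185,291), (257,297) and (343,266). The black and green ones are separate. I'll locate those two for clearance and refine the shadowed tile.

Run:
```python
from h import *
for n in["scene","side"]:
    c=dict(np.load(n+"0.npz"));p=c['p']
    print(n)
    for nm,lo,hi in[("green",(50,120,30),(80,255,255)),("black",(0,0,0),(180,255,35)),("lowsat",(0,0,100),(180,55,255))]:
        for o in sq(c,p,lo,hi,.012,30,600):
            if -220<o[1][1]<60 and 420<o[1][0]<750: print(nm,*o)
```

```text
scene
green [266. 300.] [ 648.6 -117.6] [31.4 30.9] 70.5
black [221. 316.] [ 579.6 -197.9] [28.8 30.9] 65.1
lowsat [248. 269.] [571.8 -72. ] [32.8 35.5] 52.0
lowsat [212. 265.] [ 492.7 -106.4] [32.2 36.4] 43.1
lowsat [291. 253.] [641.  14.] [33.1 36.8] 9.2
side
green [329. 259.] [ 643.9 -124.3] [39.8 29. ] 69.6
black [307. 280.] [ 575.3 -204.2] [34.3 27. ] 65.1
lowsat [272. 259.] [ 488.7 -112.4] [39.  36.7] 48.3
lowsat [300. 250.] [567.6 -78.6] [40.4 33.7] 52.7
lowsat [320. 232.] [638.3   7.5] [33.3 43.8] 9.5
```

>>> {"name": "apply_moves", "arguments": {
  "motion": [
    {"jaw": -0.72, "xyz": [-45, 5, 50], "twist": 0.05},
    {"jaw": -0.72, "xyz": [-90, 10, 100], "twist": 0.05},
    {"jaw": -0.72, "xyz": [-132, 16, 150], "twist": 0.05},
    {"jaw": -0.72, "xyz": [-132, 16, 190], "twist": 0.05},
    {"jaw": -0.72, "xyz": [-132, 16, 190], "twist": 0.05}
  ]
}}

```text
time: 0.72
ee_pos: [0.5632, -0.1321, 0.0542]
tcp_rot: [-179.5, -0.1, 87.1]
wrist_force: [-0.6, 0.7, 0.8]
opening: 0.0118
grasp_force: 0.0
```

>>> {"name": "apply_moves", "arguments": {
  "motion": [
    {"jaw": -0.72, "xyz": [0, 0, 25], "twist": 0},
    {"jaw": -0.72, "xyz": [0, 0, 36], "twist": 0},
    {"jaw": -0.72, "xyz": [0, 0, 36], "twist": 0}
  ]
}}

```text
time: 1.1
ee_pos: [0.5662, -0.1315, 0.0231]
tcp_rot: [180.0, -0.0, 87.2]
wrist_force: [0.0, -0.3, 0.2]
opening: 0.0119
grasp_force: 0.0
```

Run:
```python
from workcell import sensors,camera
import cv2,numpy as np
s=sensors.get_obs();print(s['ee_pos'],s['wrist_force'],s['tcp_rot'])
a=camera("side")[0][190:330,220:400];b=camera("wrist")[0]
a=cv2.resize(a,(400,311));b=cv2.resize(b,(400,311))
cv2.imwrite("pics/c1.png",np.hstack([a,b])[:,:,::-1])
```

```text
[ 0.56620107 -0.13149829  0.02312945] [ 0.00231962 -0.27438897  0.17424251] [ 1.79989278e+02 -3.26072348e-04  8.71758780e+01]
```

View pics/c1.png

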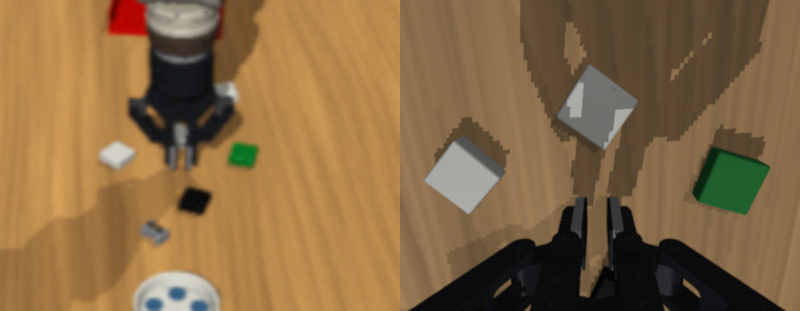

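The wrist view shows the tile straight ahead at (597,107), corner towards the finger gap, and the black and green tiles are clear. Pushing now.

>>> {"name": "apply_moves", "arguments": {
  "motion": [
    {"jaw": -0.72, "xyz": [15, 0, 1.5], "twist": 0},
    {"jaw": -0.72, "xyz": [27, 0, 1.5], "twist": 0},
    {"jaw": -0.72, "xyz": [38, 0, 1.5], "twist": 0},
    {"jaw": -0.72, "xyz": [50, 0, 1.5], "twist": 0},
    {"jaw": -0.72, "xyz": [62, 0, 1.5], "twist": 0}
  ]
}}

```text
time: 1.82
ee_pos: [0.5691, -0.0692, 0.0209]
tcp_rot: [180.0, 0.0, 87.1]
wrist_force: [0.0, -0.3, 0.5]
opening: 0.0122
grasp_force: 0.2
```

>>> {"name": "apply_moves", "arguments": {
  "motion": [
    {"jaw": -0.72, "xyz": [15, 0, 0], "twist": 0},
    {"jaw": -0.72, "xyz": [30, 0, 0], "twist": 0},
    {"jaw": -0.72, "xyz": [45, 0, 0], "twist": 0},
    {"jaw": -0.72, "xyz": [60, 0, 0], "twist": 0},
    {"jaw": -0.72, "xyz": [75, 0, 0], "twist": 0}
  ]
}}

```text
time: 2.45
ee_pos: [0.5729, 0.0059, 0.0208]
tcp_rot: [-180.0, -0.0, 87.1]
wrist_force: [-0.5, 0.1, 0.8]
opening: 0.0118
grasp_force: 0.2
```

>>> {"name": "apply_moves", "arguments": {
  "motion": [
    {"jaw": -0.72, "xyz": [15, 0, 0], "twist": 0},
    {"jaw": -0.72, "xyz": [30, 0, 0], "twist": 0},
    {"jaw": -0.72, "xyz": [45, 0, 0], "twist": 0},
    {"jaw": -0.72, "xyz": [60, 0, 0], "twist": 0},
    {"jaw": -0.72, "xyz": [75, 0, 0], "twist": 0}
  ]
}}

```text
time: 3.08
ee_pos: [0.5766, 0.0807, 0.0208]
tcp_rot: [180.0, 0.0, 87.1]
wrist_force: [-0.0, -0.1, 0.6]
opening: 0.0118
grasp_force: 0.2
```

```bash
cat > look.py <<'E'
import sys
from workcell import sensors,camera
import cv2,numpy as np
s=sensors.get_obs();print(s['ee_pos'],s['wrist_force'],s['tcp_rot'],s['time'])
a=camera("scene")[0][110:310,190:370];b=camera("wrist")[0]
a=cv2.resize(a,(400,444));b=cv2.resize(b,(400,444))
cv2.imwrite(f"pics/{sys.argv[1]}.png",np.hstack([a,b])[:,:,::-1])
E
python3 look.py c2
```

```text
[0.57663222 0.08072285 0.02078775] [-0.02378492 -0.12431634  0.62168536] [1.79998485e+02 5.85573933e-04 8.71339005e+01] 3.075
```

View pics/c2.png

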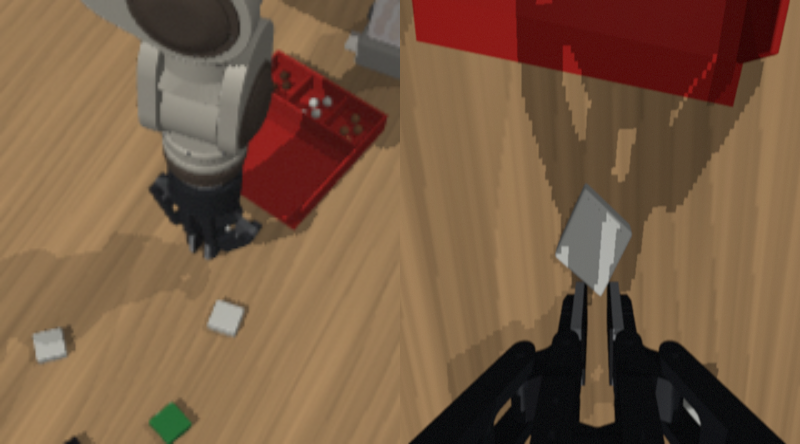

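The tile is cupped corner-first at (593,240), heading for the tray lip. Continuing.

>>> {"name": "apply_moves", "arguments": {
  "motion": [
    {"jaw": -0.72, "xyz": [15, 0, 0], "twist": 0},
    {"jaw": -0.72, "xyz": [30, 0, 0], "twist": 0},
    {"jaw": -0.72, "xyz": [45, 0, 0], "twist": 0},
    {"jaw": -0.72, "xyz": [57, 0, 0], "twist": 0},
    {"jaw": -0.72, "xyz": [69, 0, 0], "twist": 0}
  ]
}}

```text
time: 3.8
ee_pos: [0.5801, 0.1495, 0.0208]
tcp_rot: [180.0, 0.0, 87.1]
wrist_force: [0.6, -0.8, 0.5]
opening: 0.0117
grasp_force: 0.2
```

>>> {"name": "apply_moves", "arguments": {
  "motion": [
    {"jaw": -0.72, "xyz": [15, 0, 0], "twist": 0},
    {"jaw": -0.72, "xyz": [30, 0, 0], "twist": 0},
    {"jaw": -0.72, "xyz": [45, 0, 0], "twist": 0},
    {"jaw": -0.72, "xyz": [60, 0, 0], "twist": 0},
    {"jaw": -0.72, "xyz": [72, 0, 0], "twist": 0}
  ]
}}

```text
time: 4.42
ee_pos: [0.5836, 0.2216, 0.0207]
tcp_rot: [-180.0, 0.0, 87.2]
wrist_force: [0.4, -0.5, -0.3]
opening: 0.0116
grasp_force: 0.1
```

>>> {"name": "apply_moves", "arguments": {
  "motion": [
    {"jaw": -0.72, "xyz": [8, 0, 0], "twist": 0},
    {"jaw": -0.72, "xyz": [8, 0, 0], "twist": 0}
  ]
}}

```text
time: 4.68
ee_pos: [0.584, 0.229, 0.0207]
tcp_rot: [-180.0, 0.0, 87.2]
wrist_force: [-0.1, -0.5, 0.1]
opening: 0.0119
grasp_force: 0.0
```

```bash
python3 look.py c3
```

```text
[0.58398659 0.2290408  0.02066487] [-0.14856581 -0.54466615  0.12999202] [-1.79992376e+02  1.73779614e-03  8.71710019e+01] 4.675
```

View pics/c3.png

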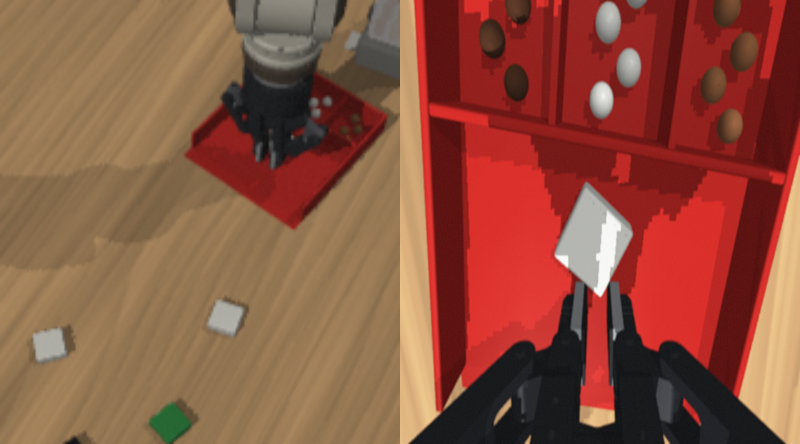

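Tile 1 of 3 is flat in the middle of the bay at (593,240). Retreating, then moving behind the far-right tile.

>>> {"name": "apply_moves", "arguments": {
  "motion": [
    {"jaw": -0.72, "xyz": [-15, 0, 0], "twist": 0},
    {"jaw": -0.72, "xyz": [-30, 0, -55], "twist": 0},
    {"jaw": -0.72, "xyz": [-80, 10, -75], "twist": -0.03},
    {"jaw": -0.72, "xyz": [-130, 30, -75], "twist": -0.07},
    {"jaw": -0.72, "xyz": [-185, 50, -75], "twist": -0.108}
  ]
}}

```text
time: 5.4
ee_pos: [0.6249, 0.0387, 0.0965]
tcp_rot: [179.9, 0.0, 93.4]
wrist_force: [0.8, 0.0, 0.4]
opening: 0.0118
grasp_force: 0.0
```

Run:
```python
from workcell import sensors,camera,camera_params
from h import *
s=sensors.get_obs();print(s['ee_pos'],s['tcp_rot'],s['time'])
for n in["scene","side"]:
  for o in sq(camera_params(n),camera(n)[0],(0,0,100),(180,55,255),.012,30,600):
    if -220<o[1][1]<300 and 420<o[1][0]<750: print(n,*o)
```

```text
[0.62487269 0.0386789  0.09653313] [1.79933655e+02 5.34000024e-03 9.33898086e+01] 5.4
scene [212. 265.] [ 492.3 -106.9] [31.  36.1] 43.9
scene [291. 253.] [641.2  14. ] [33.4 36.8] 8.8
side [272. 259.] [ 488.7 -112.4] [39.  36.7] 48.3
side [320. 231.] [638.2   7.5] [33.2 44.1] 8.5
side [294. 190.] [580.8 250.9] [44.1 33.1] 58.3
```

>>> {"name": "apply_moves", "arguments": {
  "motion": [
    {"jaw": -0.72, "xyz": [-45, 7, 0], "twist": 0},
    {"jaw": -0.72, "xyz": [-84, 13, 0], "twist": 0},
    {"jaw": -0.72, "xyz": [-84, 13, 45], "twist": 0},
    {"jaw": -0.72, "xyz": [-84, 13, 75], "twist": 0},
    {"jaw": -0.72, "xyz": [-84, 13, 75], "twist": 0}
  ]
}}

```text
time: 6.12
ee_pos: [0.6417, -0.0427, 0.0198]
tcp_rot: [-179.9, -0.0, 93.3]
wrist_force: [0.0, -0.2, 1.3]
opening: 0.0118
grasp_force: 0.0
```

>>> {"name": "apply_moves", "arguments": {
  "motion": [
    {"jaw": -0.72, "xyz": [12, 0, 0], "twist": 0},
    {"jaw": -0.72, "xyz": [24, 0, 0], "twist": 0},
    {"jaw": -0.72, "xyz": [36, 0, 0], "twist": 0},
    {"jaw": -0.72, "xyz": [48, 0, 0], "twist": 0},
    {"jaw": -0.72, "xyz": [60, 0, 0], "twist": 0}
  ]
}}

```text
time: 6.75
ee_pos: [0.6391, 0.0191, 0.0209]
tcp_rot: [180.0, 0.0, 93.3]
wrist_force: [0.7, -0.5, -0.3]
opening: 0.0116
grasp_force: 0.2
```

>>> {"name": "apply_moves", "arguments": {
  "motion": [
    {"jaw": -0.72, "xyz": [15, 0, 0], "twist": 0},
    {"jaw": -0.72, "xyz": [30, 0, 0], "twist": 0},
    {"jaw": -0.72, "xyz": [45, 0, 0], "twist": 0},
    {"jaw": -0.72, "xyz": [60, 0, 0], "twist": 0},
    {"jaw": -0.72, "xyz": [75, 0, 0], "twist": 0}
  ]
}}

```text
time: 7.38
ee_pos: [0.6347, 0.094, 0.0208]
tcp_rot: [-180.0, 0.0, 93.3]
wrist_force: [-0.2, -0.6, 0.4]
opening: 0.0119
grasp_force: 0.2
```

```bash
python3 look.py c4
```

```text
[0.63467795 0.09399027 0.02077366] [-0.16804891 -0.62048775  0.37836099] [-1.79999640e+02  4.72005016e-05  9.33280131e+01] 7.375
```

View pics/c4.png

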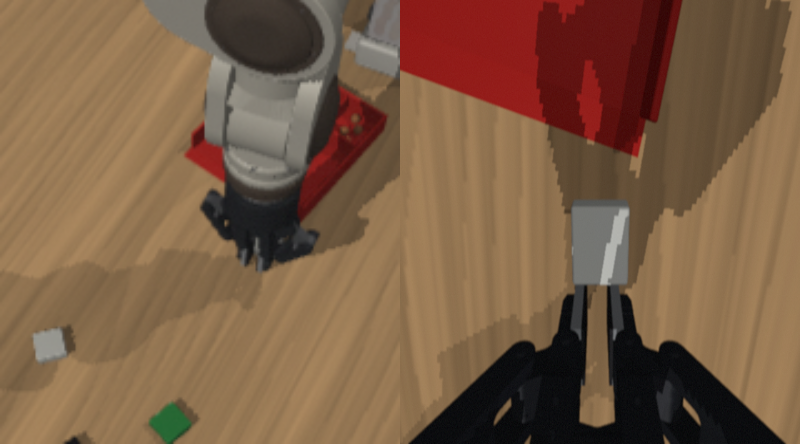

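The tile is flat against the fingers at (600,243), with the tray's right wall about 7 mm to its right. I'll drift slightly left while pushing.

>>> {"name": "apply_moves", "arguments": {
  "motion": [
    {"jaw": -0.72, "xyz": [13, -2, 0], "twist": 0},
    {"jaw": -0.72, "xyz": [26, -4, 0], "twist": 0},
    {"jaw": -0.72, "xyz": [39, -5, 0], "twist": 0},
    {"jaw": -0.72, "xyz": [52, -6, 0], "twist": 0},
    {"jaw": -0.72, "xyz": [65, -6, 0], "twist": 0}
  ]
}}

```text
time: 8.1
ee_pos: [0.6249, 0.1584, 0.0208]
tcp_rot: [180.0, 0.0, 93.3]
wrist_force: [0.7, -0.5, 0.8]
opening: 0.0118
grasp_force: 0.2
```

>>> {"name": "apply_moves", "arguments": {
  "motion": [
    {"jaw": -0.72, "xyz": [12, 0, 0], "twist": 0},
    {"jaw": -0.72, "xyz": [24, 0, 0], "twist": 0},
    {"jaw": -0.72, "xyz": [36, 0, 0], "twist": 0},
    {"jaw": -0.72, "xyz": [46, 0, 0], "twist": 0},
    {"jaw": -0.72, "xyz": [46, 0, 0], "twist": 0}
  ]
}}

```text
time: 8.72
ee_pos: [0.6222, 0.2042, 0.0207]
tcp_rot: [-180.0, -0.0, 93.4]
wrist_force: [-0.1, -0.6, 0.5]
opening: 0.0121
grasp_force: 0.0
```

```bash
python3 look.py c5
```

```text
[0.6222094  0.20417862 0.02066915] [-0.13756515 -0.61081228  0.49003251] [-1.79991316e+02 -4.66495506e-03  9.33753799e+01] 8.725
```

View pics/c5.png

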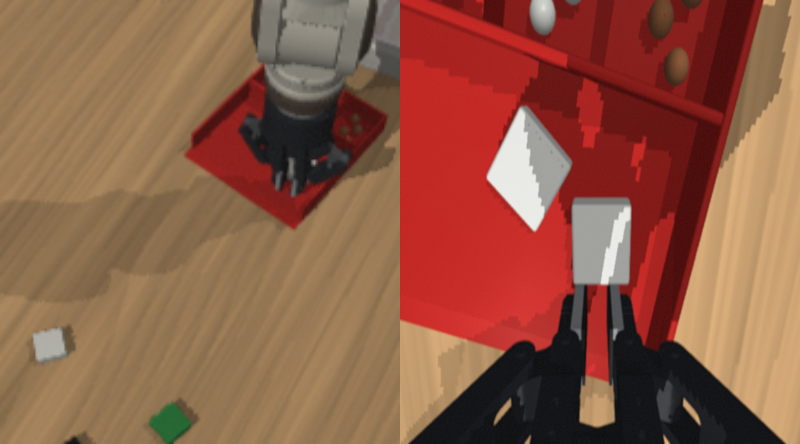

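Two tiles are in, at wrist pixels (530,168) and (601,240). Now the left-hand tile.

>>> {"name": "apply_moves", "arguments": {
  "motion": [
    {"jaw": -0.72, "xyz": [-15, 0, 0], "twist": 0},
    {"jaw": -0.72, "xyz": [-40, 0, -50], "twist": 0},
    {"jaw": -0.72, "xyz": [-90, -20, -75], "twist": 0.05},
    {"jaw": -0.72, "xyz": [-140, -50, -75], "twist": 0.1},
    {"jaw": -0.72, "xyz": [-195, -80, -75], "twist": 0.199}
  ]
}}

```text
time: 9.45
ee_pos: [0.5529, 0.0018, 0.0963]
tcp_rot: [179.9, 0.0, 81.8]
wrist_force: [0.5, -0.7, 0.5]
opening: 0.0118
grasp_force: 0.0
```

>>> {"name": "apply_moves", "arguments": {
  "motion": [
    {"jaw": -0.72, "xyz": [0, 0, 0], "twist": 0}
  ]
}}

```text
time: 9.57
ee_pos: [0.5521, -0.0, 0.0963]
tcp_rot: [180.0, 0.0, 81.6]
wrist_force: [0.8, 0.4, -0.9]
opening: 0.0118
grasp_force: 0.0
```

>>> {"name": "apply_moves", "arguments": {
  "motion": [
    {"jaw": -0.72, "xyz": [-58, -16, 0], "twist": 0},
    {"jaw": -0.72, "xyz": [-116, -31, 0], "twist": 0},
    {"jaw": -0.72, "xyz": [-174, -46, 0], "twist": 0},
    {"jaw": -0.72, "xyz": [-174, -46, 40], "twist": 0},
    {"jaw": -0.72, "xyz": [-174, -46, 75], "twist": 0}
  ]
}}

```text
time: 10.2
ee_pos: [0.4836, -0.1629, 0.0201]
tcp_rot: [179.9, 0.0, 81.8]
wrist_force: [0.9, -0.6, 0.1]
opening: 0.0119
grasp_force: 0.0
```

>>> {"name": "apply_moves", "arguments": {
  "motion": [
    {"jaw": -0.72, "xyz": [0, 0, 0], "twist": 0}
  ]
}}

```text
time: 10.32
ee_pos: [0.4834, -0.162, 0.0196]
tcp_rot: [-179.9, -0.0, 81.9]
wrist_force: [0.2, 0.6, 1.3]
opening: 0.0117
grasp_force: 0.0
```

```bash
python3 look.py c6
```

```text
[ 0.48336112 -0.16199584  0.01960813] [0.18750477 0.6126154  1.27222714] [-1.79948545e+02 -6.43655610e-03  8.19038859e+01] 10.325
```

View pics/c6.png

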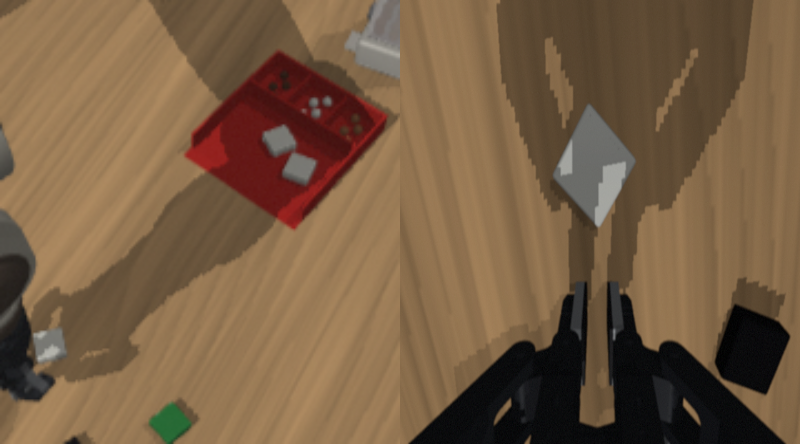

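The tile is dead ahead at (594,165), and both placed tiles lie flat in the bay.

>>> {"name": "apply_moves", "arguments": {
  "motion": [
    {"jaw": -0.72, "xyz": [13, 0, -1], "twist": 0},
    {"jaw": -0.72, "xyz": [25, 0, -1], "twist": 0},
    {"jaw": -0.72, "xyz": [37, 0, -1], "twist": 0},
    {"jaw": -0.72, "xyz": [49, 0, -1], "twist": 0},
    {"jaw": -0.72, "xyz": [61, 0, -1], "twist": 0}
  ]
}}

```text
time: 11.05
ee_pos: [0.4926, -0.1002, 0.0219]
tcp_rot: [180.0, 0.0, 81.9]
wrist_force: [0.0, -1.4, 0.1]
opening: 0.0119
grasp_force: 0.2
```

>>> {"name": "apply_moves", "arguments": {
  "motion": [
    {"jaw": -0.72, "xyz": [15, 0, 0], "twist": 0},
    {"jaw": -0.72, "xyz": [30, 0, 0], "twist": 0},
    {"jaw": -0.72, "xyz": [45, 0, 0], "twist": 0},
    {"jaw": -0.72, "xyz": [60, 0, 0], "twist": 0},
    {"jaw": -0.72, "xyz": [75, 0, 0], "twist": 0}
  ]
}}

```text
time: 11.68
ee_pos: [0.5031, -0.0259, 0.0218]
tcp_rot: [-180.0, 0.0, 81.9]
wrist_force: [-0.2, -0.0, 1.0]
opening: 0.0123
grasp_force: 0.3
```

>>> {"name": "apply_moves", "arguments": {
  "motion": [
    {"jaw": -0.72, "xyz": [15, 0, 0], "twist": 0},
    {"jaw": -0.72, "xyz": [30, 0, 0], "twist": 0},
    {"jaw": -0.72, "xyz": [45, 0, 0], "twist": 0},
    {"jaw": -0.72, "xyz": [60, 0, 0], "twist": 0},
    {"jaw": -0.72, "xyz": [75, 0, 0], "twist": 0}
  ]
}}

```text
time: 12.3
ee_pos: [0.5136, 0.0484, 0.0218]
tcp_rot: [-180.0, -0.0, 81.9]
wrist_force: [0.1, 0.4, 0.0]
opening: 0.0118
grasp_force: 0.3
```

>>> {"name": "apply_moves", "arguments": {
  "motion": [
    {"jaw": -0.72, "xyz": [14, 0, 0], "twist": 0},
    {"jaw": -0.72, "xyz": [28, 0, 0], "twist": 0},
    {"jaw": -0.72, "xyz": [42, 0, 0], "twist": 0},
    {"jaw": -0.72, "xyz": [55, 0, 0], "twist": 0},
    {"jaw": -0.72, "xyz": [55, 0, 0], "twist": 0}
  ]
}}

```text
time: 12.92
ee_pos: [0.5213, 0.1027, 0.0217]
tcp_rot: [-180.0, -0.0, 82.0]
wrist_force: [-0.9, 0.3, -0.6]
opening: 0.0116
grasp_force: 0.0
```

```bash
python3 look.py c7
```

```text
[0.5212533  0.10269575 0.02167595] [-0.87357272  0.27510652 -0.63840433] [-1.79990950e+02 -5.23796880e-03  8.19900714e+01] 12.925
```

View pics/c7.png

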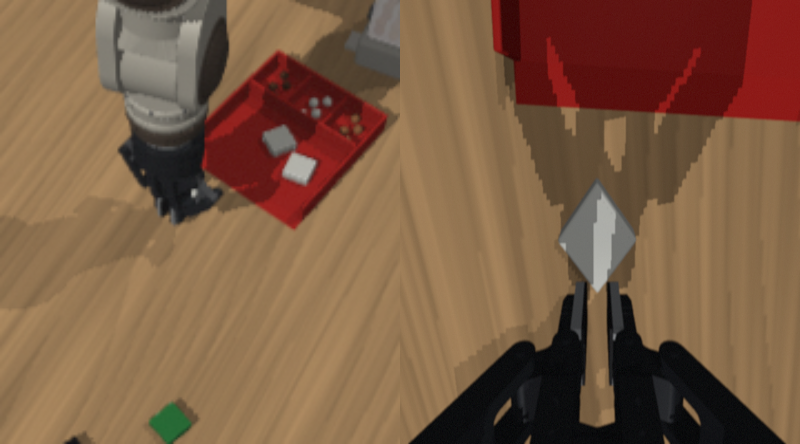

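The tile is cupped at (597,238), about 20 mm inside the left wall line. Pushing it in.

>>> {"name": "apply_moves", "arguments": {
  "motion": [
    {"jaw": -0.72, "xyz": [13, 0, 0], "twist": 0},
    {"jaw": -0.72, "xyz": [26, 0, 0], "twist": 0},
    {"jaw": -0.72, "xyz": [39, 0, 0], "twist": 0},
    {"jaw": -0.72, "xyz": [52, 0, 0], "twist": 0},
    {"jaw": -0.72, "xyz": [65, 0, 0], "twist": 0}
  ]
}}

```text
time: 13.65
ee_pos: [0.5305, 0.1671, 0.0218]
tcp_rot: [180.0, 0.0, 81.9]
wrist_force: [0.2, -0.2, 0.5]
opening: 0.0119
grasp_force: 0.5
```

>>> {"name": "apply_moves", "arguments": {
  "motion": [
    {"jaw": -0.72, "xyz": [13, 0, 0], "twist": 0},
    {"jaw": -0.72, "xyz": [26, 0, 0], "twist": 0},
    {"jaw": -0.72, "xyz": [39, 0, 0], "twist": 0},
    {"jaw": -0.72, "xyz": [50, 0, 0], "twist": 0},
    {"jaw": -0.72, "xyz": [50, 0, 0], "twist": 0}
  ]
}}

```text
time: 14.28
ee_pos: [0.5374, 0.2164, 0.0217]
tcp_rot: [-180.0, -0.0, 82.0]
wrist_force: [-0.2, -0.2, 0.4]
opening: 0.0118
grasp_force: 0.0
```

>>> {"name": "apply_moves", "arguments": {
  "motion": [
    {"jaw": -0.72, "xyz": [-12, 0, 0], "twist": 0},
    {"jaw": -0.72, "xyz": [-30, 0, -40], "twist": 0},
    {"jaw": -0.72, "xyz": [-80, 0, -70], "twist": 0},
    {"jaw": -0.72, "xyz": [-130, -20, -100], "twist": 0},
    {"jaw": -0.72, "xyz": [-180, -40, -120], "twist": 0}
  ]
}}

```text
time: 14.9
ee_pos: [0.4715, 0.0408, 0.1431]
tcp_rot: [179.9, 0.0, 81.9]
wrist_force: [0.1, -0.4, -0.3]
opening: 0.0117
grasp_force: 0.0
```

>>> {"name": "apply_moves", "arguments": {
  "motion": [
    {"jaw": -0.72, "xyz": [-40, -20, -20], "twist": 0},
    {"jaw": -0.72, "xyz": [-40, -20, -20], "twist": 0},
    {"jaw": -0.72, "xyz": [-40, -20, -20], "twist": 0}
  ]
}}

```text
time: 15.28
ee_pos: [0.447, 0.0058, 0.1616]
tcp_rot: [180.0, -0.0, 81.8]
wrist_force: [-1.0, 0.4, -0.3]
opening: 0.0117
grasp_force: 0.0
```

```bash
python3 look.py c8
python3 - <<'E'
from workcell import camera,camera_params
from h import *
for n in["scene","side"]:
  for o in sq(camera_params(n),camera(n)[0],(0,0,90),(180,70,255),.014,30,600):
    if 100<o[1][1]<300 and 420<o[1][0]<750:
      d=o[1]-[575,193]; print(n,*o,"tray",(d@[.19,.98]).round(),(d@[-.98,.19]).round())
E
```

```text
[0.44698347 0.00577984 0.16164767] [-0.99815246  0.4351336  -0.32482622] [ 1.79971531e+02 -1.20421794e-02  8.18447081e+01] 15.275
scene [324. 185.] [624.8 228.4] [32.2 39. ] 2.8 tray 44.0 -42.0
scene [315. 173.] [585.4 253.8] [35.8 36.4] 53.8 tray 62.0 1.0
scene [299. 170.] [544.5 241.2] [30.6 39.1] 37.3 tray 41.0 39.0
side [307. 194.] [621.5 222.4] [31.8 45.2] 0.2 tray 38.0 -40.0
side [288. 192.] [562.3 241.1] [81.2 48.9] 19.0 tray 45.0 22.0
```

View pics/c8.png

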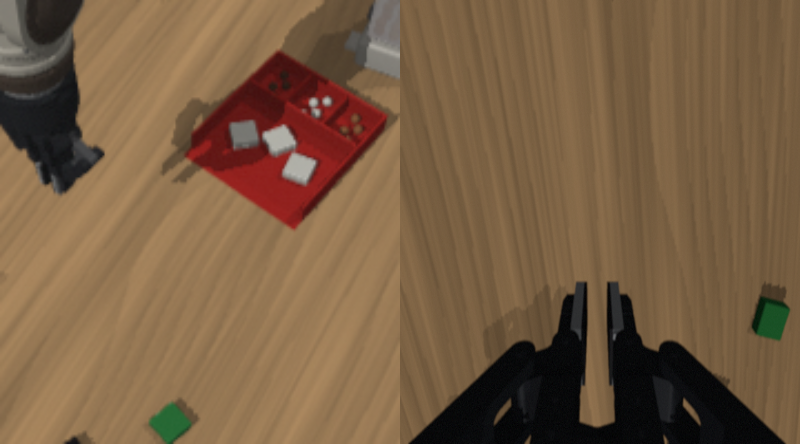

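All three tiles lie flat and separate in the bay, 41 to 62 mm past the lip, and the fingers are clear. Handing in.

```bash
python3 -c "from workcell import bot;print(bot.job_done())"
```

```text
the job is handed in; nothing more can be done
None
```

I pushed all three white tiles over the lip; they lie flat on the bay floor, 41–62 mm past the lip line, with the fingers clear; the job was handed in after about 15 s of the 72 s limit, and no verdict came back.

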